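# Release and slide off the cover of a pump terminal box

## Robot

A 7-joint arm with a two-finger parallel gripper is mounted at the origin on a cart in front of the work surface, level with it; the furniture and walls round the work are solid. World frame = base frame: x ahead of the robot, y to its left, z up, the work surface at z = 0. Lengths are in m, angles in rad, forces in N, time in s.
With the tool pointing down it reaches from about 0.425 to 0.825 m from the base axis. Payload 3.6 kg.
Tool frame: the origin (TCP) lies midway between the tips of the shut fingers; the grasp point (between the pads) lies 19 mm behind it; z points along the fingers, y is the line along which they close (so a half turn about z gives the same grasp; the last joint's range is limited). The gripper opens to 93 mm and grips with 3 to 60 N. Pads are 15 mm wide; open, the fingers measure 128 mm over their backs; the gripper's body (75 mm by 188 mm) begins 65 mm behind the grasp point.
Start: joints at [1.276, 0.615, -0.013, 1.423, 0.008, 1.103, -0.04], TCP at [0.173, -0.627, 0.219] pointing down, gripper open.
Joint ranges: [-3.12, 3.12], [-0.3, 2.06], [-1.34, 1.32], [0.26, 2.42], [-1.36, 4.5], [0.01, 1.98], [-2.84, 2.84]. Speed limits (rad/s): [2.79, 2.79, 3.14, 3.14, 3.14, 3.14, 3.14].

## Interface

Orientations are given as a rotation vector (axis times angle).
In Python, from station import r gives the robot as it stands.
- The arm moves only by the tool servo_tool, never from a script. Its argument "deltas" is a list of rows, each an object with "delta_rot": the turn, a rotation vector about the tool's x, y, z as a fraction of full scale, a list of three; "translation": the shift along the tool's x, y, z as a fraction of full scale, a list of three; "jaw": the opening, from 0 (shut) to 1 (fully open). In form: [{"delta_rot": [rx, ry, rz], "translation": [tx, ty, tz], "jaw": jaw}, ...]. A call has 1 to 20 rows; each row is the pose to reach, as a shift and turn from the pose commanded when the call began, along the tool's axes at that moment; what a row does not reach only later rows make up. Full scale, the value 1, is 50 cm for a shift and 60 degrees for a turn. A row lasts 1/12 s, in which the tool goes at most 41.7 mm and 7.16 degrees, less where a joint would pass 70% of its speed; a pose out of reach is approached as far as the arm can. A call with a number of a shift or a turn outside -1 to 1 is refused whole. A call with a gripper value outside its range is refused whole. The fingers move at their own pace and stop on an object; "force" is the grip in N (left out, the last holds). Time passes only in rows, so rows that repeat a pose let the fingers close. It gives the time, the measured TCP pose, the force, the opening and the grip force at its end, in the units of the state.
- r.get_obs(): the state, without advancing time (a new reading comes with each control period).
- r.grab_frame(name): name is "scene" or "side" or "wrist"; returns a dict with "color" (420x560x3 uint8, blue, green, red), "intrinsics" (3x3 intrinsics, pixels), "origin" and "rotation" of the camera in the world. Camera axes: x right, y down, z forward; pixel columns grow to the right and rows downward; lengths in m; the calibration is good to about 2 mm. A picture is of the moment at which its call begins. There is no depth.
- r.hand_in(): hands the job in; it is judged then, once.
The state is a dict: "t": time; "q": joint angles; "qvel": joint speeds; "joint_torque": joint torques, N m; "position": TCP position; "eef_rot": TCP orientation; "force": force on the tool from outside, world axes, zero at the start; "ft_torque": the same for the moment, N m; "opening": finger opening in m; "finger_force": force on a finger pad.
Only numpy, scipy, OpenCV 4.12 (cv2) and the standard library are available. Lean on these libraries where they do the work, as an engineer would, in place of code of your own. Each camera call takes 0.05 s, during which the arm holds its last target. There are 200 camera calls.

## Task

Open the terminal box on the worktop: press its snap tab fully in, then push the released cover off its seat until it lies flat, entirely on the shelf at the tab end of the box, so that the terminals are uncovered. Only press and push with the fingertips: do not lift the cover, and leave the ferrule, the gauge and the rubber bung standing where they are.

Things in the scene. Friction and masses are not known exactly. Their poses are not given: they have to be found in the camera images.
- terminal_box: Low grey terminal box fixed to the worktop, 200 mm long (y), 92 wide (x; feet and cable glands reach 65 mm from its middle line), walls 45 high. Origin: centre of underside. At -y the seat, with the cover over the terminals (centre y = -48 mm); at +y the open shelf. Guides 12 mm above the sliding surface line the seat, with lips over the cover's edges (74 mm clear between); wall behind the seat 53 high.
- tab_press (a point): Where to press: top of the black ribbed snap tab in the shelf, just in front of the cover. The tab's top is 24 mm (box x) by 40 mm (box y); this point is 4 mm past its middle, 24 mm from the edge of the seated cover. The top stands 54 mm above the worktop when out, 46 mm when fully in (1 mm above the shelf).
- snap_tab (a joint): How far the snap tab is pressed straight down, in m: 0 = out, blocking the cover; 0.008 = fully in, against its stop. It resists with about 3.5 N all the way and stays where it is left (it does not spring back). The cover passes over it once it is in by more than 0.006.
- cover: Loose grey cover plate, about 160 g, 80 mm (x) by 90 mm (y), 7 mm thick, with an upright push rib across it. Origin: centre of its underside. Its axes lie along those of the box; seated, its origin is at box y = -48 mm, 45 mm above the worktop, and its edge is 1.5 mm from the tab.
- rib (a point): Middle of the rear face of the cover's push rib, the face turned away from tab and shelf: push here along the box's +y. Rib 50 mm wide (x), 8 thick (y), rising from 7 to 27 mm above the cover's underside; this point is 20 mm above the underside, 34 mm behind the cover's centre. Pushing takes about 1 to 3 N.
- shelf (a point): Centre of the parked cover's place: middle of the open shelf's surface, 45 mm above the worktop, at box y = +49 mm. The shelf is at the height of the seat, 97 mm long, 83 mm wide between low guides (6 mm), and ends in a stop wall 8 mm high. The cover slides along the box's +y over the pressed tab onto it and meets the stop wall after about 97 mm of travel.
- ferrule: Bystander: loose steel ferrule (flanged tube), 51 mm across, 45 mm high, standing near the seat end of the box. Origin: centre of its underside.
- gauge: Bystander: loose pressure gauge lying on its back, 94 x 68 mm, 28 mm high, near the shelf end of the box. Origin: centre of its underside.
- bung: Bystander: loose black rubber bung, 36 mm across, 30 mm high, beside the box on the far side. Origin: centre of its underside.
Mind the look-alikes: they are no part of the job. Leave any brown or yellow look-alike of the cover alone.

How it is judged:
By the outcome, as a careful person would: the job done as asked, in the order asked, and still so for the second after the job is handed in, with the robot touching nothing.
It also fails if it takes over 40 s, if anything falls off the work surface, if the arm or the gripper's body presses on something with over 40 N, if the wrist force passes 120 N, or if a joint passes its speed limit or range.

## Working session

There is one attempt and no reset: what is moved stays moved. The work goes in short steps, Python scripts to look and compute and a tool call to move; the robot and the scene stay as the last step left them, time stands still between calls to the robot, and variables do not carry over. Pictures are saved under pics/ and viewed, at most 10 in all, crops included, and the job is handed in when it is done.

Besides the shell and the picture viewer there is one more tool, called after "Call:" as name(argument=value, ...) on one line, values as JSON. servo_tool: Moves the arm, as the interface text tells. Its arguments: {"type":"object","properties":{"deltas":{"type":"array"},"force":{"type":"number"}},"required":["deltas"]}

```bash
mkdir -p pics; ls
python3 - <<'E'
from station import r
import cv2,numpy as np
o=r.get_obs();print(o['t'],o['position'],o['eef_rot'],o['opening'],o['force'])
for n in("scene","side"):
    f=r.grab_frame(n);cv2.imwrite(f"pics/{n}0.png",f["color"]);print(n,f["intrinsics"].tolist(),f["origin"],f["rotation"].tolist())
E
```

```text
pics
0.0 [ 0.1724283  -0.62588996  0.21750808] [-3.11077185e+00 -4.20732382e-01  5.73814495e-04] 0.09309530433154445 [ 0.67126579 -0.26465618 -0.33052441]
scene [[399.5239041178796, 0.0, 276.42975928923346], [0.0, 399.5239041178796, 211.87483393539839], [0.0, 0.0, 1.0]] [-0.28914986  0.54923044  0.63027491] [-1.1658783754581665, 2.08372224751447, -1.2031101101128385]
side [[440.7724103235689, 0.0, 275.189591668354], [0.0, 440.7724103235689, 212.1547964799196], [0.0, 0.0, 1.0]] [0.29684451 0.90362675 0.48815392] [-0.23105271649191336, 2.5586592038201332, -1.5959636386726896]
```

View pics/scene0.png

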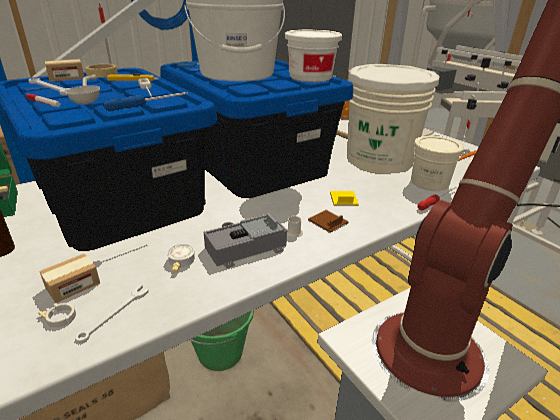

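View pics/side0.png

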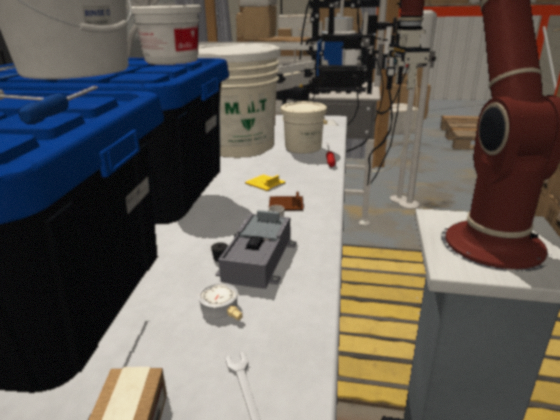

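The scene view shows the grey box at about (245,238), with its tab near (238,230). In the side view the tab is near (256,242) and the rib near (270,215). Next I'll enlarge both.

```bash
cat > h.py <<'E'
import cv2,numpy as np
from scipy.spatial.transform import Rotation as R
from station import r
def cam(n):
    f=r.grab_frame(n);f["R"]=R.from_rotvec(f["rotation"]).as_matrix() if np.size(f["rotation"])==3 else np.array(f["rotation"]);return f
def plane(f,uv,z):
    d=f["R"]@np.linalg.inv(f["intrinsics"])@[*uv,1.];o=np.array(f["origin"]);return o+d*(z-o[2])/d[2]
def proj(f,p):
    c=f["intrinsics"]@(f["R"].T@(np.asarray(p,float)-f["origin"]));return c[:2]/c[2]
E
python3 - <<'E'
from h import *
s=cam("scene");d=cam("side")
for f,u in((s,(238,230)),(d,(256,242))):print("tab",plane(f,u,.054))
print("ToolR",R.from_rotvec(r.get_obs()['eef_rot']).as_matrix().round(3).tolist())
a=cv2.resize(s["color"][205:285,150:310],None,fx=5,fy=5,interpolation=2)[:300*2//2+100]
b=cv2.resize(d["color"][195:295,190:310],None,fx=5,fy=5,interpolation=2)
cv2.imwrite("pics/a1.png",a);cv2.imwrite("pics/b1.png",b)
E
```

```text
tab [0.50060587 0.15757098 0.054     ]
tab [0.48631983 0.16879016 0.054     ]
ToolR [[0.964, 0.266, -0.0], [0.266, -0.964, 0.002], [-0.0, -0.002, -1.0]]
```

View pics/a1.png

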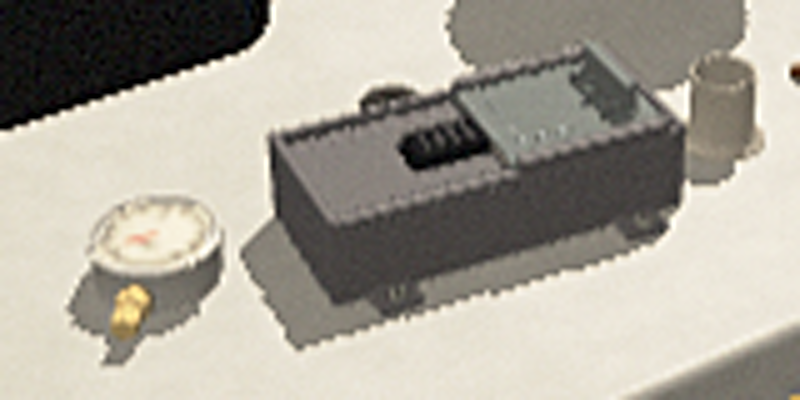

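View pics/b1.png

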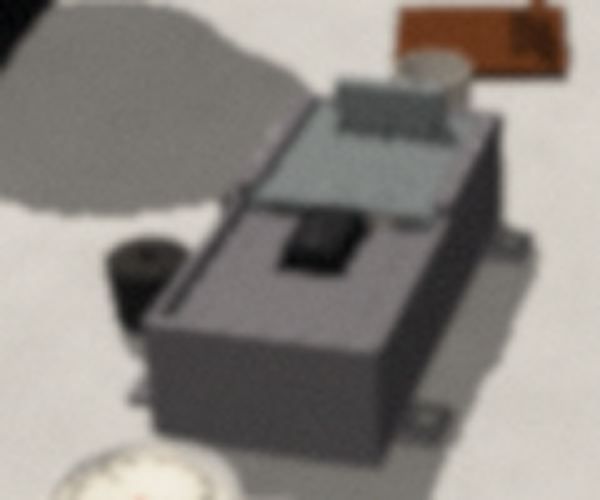

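Run:
```python
from h import *
s=cam("scene");d=cam("side")
A=lambda u:(150+u[0]/5-.4,205+u[1]/5-.4);B=lambda u:(190+u[0]/5-.4,195+u[1]/5-.4)
for n,f,T,u,z in [("shelf far",s,A,(272,133),.053),("shelf near",s,A,(335,222),.053),("seat near",s,A,(682,125),.055),("seat far",s,A,(588,45),.055),
("shelf far",d,B,(148,322),.053),("shelf near",d,B,(383,352),.053),("seat near",d,B,(500,118),.055),
("tab endmid",s,A,(408,150),.052),("tab endmid",d,B,(312,265),.052),("rib topL",d,B,(338,82),.072),("rib topR",d,B,(450,92),.072),
("coverfrontL",d,B,(245,200),.052),("coverfrontR",d,B,(437,216),.052),("coverF",s,A,(460,92),.052),("coverF",s,A,(508,163),.052),("bung top",d,B,(148,255),.03),("ferr top",d,B,(435,65),.045),("ferr top",s,A,(722,72),.045)]:
    print(n,plane(f,T(u),z)[:2].round(4))
```

```text
shelf far [0.5417 0.2357]
shelf near [0.4533 0.2408]
seat near [0.4371 0.0488]
seat far [0.5323 0.0492]
shelf far [0.5399 0.2397]
shelf near [0.4494 0.2455]
seat near [0.4373 0.0575]
tab endmid [0.493  0.1813]
tab endmid [0.4899 0.1879]
rib topL [0.5068 0.0673]
rib topR [0.4569 0.0696]
coverfrontL [0.5295 0.1414]
coverfrontR [0.4492 0.1421]
coverF [0.5291 0.1319]
coverF [0.4564 0.1427]
bung top [0.5685 0.1548]
ferr top [ 0.4795 -0.0117]
ferr top [ 0.4836 -0.0091]
```

```bash
cat >> h.py <<'E'
def rel(p,q=None):
    o=r.get_obs();M=R.from_rotvec(o['eef_rot']).as_matrix();return (M.T@(np.array(p)-o['position'])/.5).round(4)
E
python3 - <<'E'
from h import *
s=cam("scene")
for n,u in [("bin1",(215,200)),("bin1L",(62,243)),("bin2",(335,165)),("bin2L",(220,190)),("bucket",(375,168)),("wb",(432,188)),("wbR",(455,185)),("red",(420,208)),("brown",(328,225))]:print(n,plane(s,u,0)[:2].round(3))
o=r.get_obs();print(o['t'],o['position'])
for p in [(.43,-.32,.24),(.49,.11,.24),(.492,.166,.22)]:print(p,rel(p))
E
```

```text
bin1 [0.77  0.103]
bin1L [0.757 0.557]
bin2 [ 0.793 -0.416]
bin2L [0.825 0.059]
bucket [ 0.694 -0.533]
wb [ 0.469 -0.587]
wbR [ 0.443 -0.679]
red [ 0.395 -0.438]
brown [ 0.464 -0.12 ]
0.35 [ 0.17258319 -0.62646233  0.21837151]
(0.43, -0.32, 0.24) [ 0.6591 -0.4542 -0.043 ]
(0.49, 0.11, 0.24) [ 1.0032 -1.2514 -0.0425]
(0.492, 0.166, 0.22) [ 1.0368 -1.3583 -0.0024]
```

Call:
servo_tool(deltas=[{"delta_rot":[0,0,0.31],"translation":[0.66,-0.455,-0.05],"jaw":0},{"delta_rot":[0,0,0.31],"translation":[0.66,-0.455,-0.05],"jaw":0},{"delta_rot":[0,0,0.31],"translation":[0.66,-0.455,-0.05],"jaw":0},{"delta_rot":[0,0,0.31],"translation":[0.66,-0.455,-0.05],"jaw":0},{"delta_rot":[0,0,0.31],"translation":[0.66,-0.455,-0.05],"jaw":0},{"delta_rot":[0,0,0.31],"translation":[0.66,-0.455,-0.05],"jaw":0},{"delta_rot":[0,0,0.31],"translation":[0.66,-0.455,-0.05],"jaw":0},{"delta_rot":[0,0,0.31],"translation":[0.66,-0.455,-0.05],"jaw":0},{"delta_rot":[0,0,0.31],"translation":[0.66,-0.455,-0.05],"jaw":0},{"delta_rot":[0,0,0.31],"translation":[0.66,-0.455,-0.05],"jaw":0},{"delta_rot":[0,0,0.31],"translation":[0.66,-0.455,-0.05],"jaw":0},{"delta_rot":[0,0,0.31],"translation":[0.66,-0.455,-0.05],"jaw":0}], force=10)

```text
t: 1.35
position: [0.4317, -0.3179, 0.2439]
eef_rot: [-3.14, 0.08, -0.001]
force: [-0.4, -0.3, 0.2]
opening: 0.0176
finger_force: 0.0
```

Run:
```python
from h import *
o=r.get_obs();print(o['t'],o['position'],o['force'],o['opening'],R.from_rotvec(o['eef_rot']).as_matrix().round(3).tolist())
for p in [(.49,.12,.22),(.492,.166,.20)]:print(p,rel(p))
```

```text
1.35 [ 0.43174323 -0.31788507  0.24386219] [-0.43745146 -0.3092386   0.15927001] 0.01757456959933753 [[0.999, -0.051, 0.001], [-0.051, -0.999, 0.0], [0.001, -0.0, -1.0]]
(0.49, 0.12, 0.22) [ 0.0718 -0.8806  0.0479]
(0.492, 0.166, 0.2) [ 0.0711 -0.9726  0.088 ]
```

Call:
servo_tool(deltas=[{"delta_rot":[0,0,0],"translation":[0.07,-0.88,0.05],"jaw":0},{"delta_rot":[0,0,0],"translation":[0.07,-0.88,0.05],"jaw":0},{"delta_rot":[0,0,0],"translation":[0.07,-0.88,0.05],"jaw":0},{"delta_rot":[0,0,0],"translation":[0.07,-0.88,0.05],"jaw":0},{"delta_rot":[0,0,0],"translation":[0.07,-0.88,0.05],"jaw":0},{"delta_rot":[0,0,0],"translation":[0.07,-0.88,0.05],"jaw":0},{"delta_rot":[0,0,0],"translation":[0.07,-0.88,0.05],"jaw":0},{"delta_rot":[0,0,0],"translation":[0.07,-0.88,0.05],"jaw":0},{"delta_rot":[0,0,0],"translation":[0.07,-0.88,0.05],"jaw":0},{"delta_rot":[0,0,0],"translation":[0.07,-0.88,0.05],"jaw":0},{"delta_rot":[0,0,0],"translation":[0.07,-0.88,0.05],"jaw":0},{"delta_rot":[0,0,0],"translation":[0.07,-0.88,0.05],"jaw":0},{"delta_rot":[0,0,0],"translation":[0.07,-0.88,0.05],"jaw":0}])

```text
t: 2.43
position: [0.4901, 0.1172, 0.2184]
eef_rot: [3.139, -0.087, -0.001]
force: [-0.2, -0.5, 0.3]
opening: 0.0004
finger_force: 0.0
```

Run:
```python
from h import *
import pickle
o=r.get_obs();print(o['t'],o['position'],o['force'],o['opening'])
w=cam("wrist");pickle.dump(w,open("w.pkl","wb"));print(w["origin"],w["R"].round(3).tolist())
cv2.imwrite("pics/w1.png",w["color"])
```

```text
2.4333 [0.49007357 0.11724918 0.21838112] [-0.17210598 -0.47787132  0.26892691] 0.0003979557046944444
[0.55563693 0.11433186 0.38481617] [[-0.055, -0.97, -0.238], [-0.999, 0.053, 0.012], [0.001, 0.238, -0.971]]
```

View pics/w1.png

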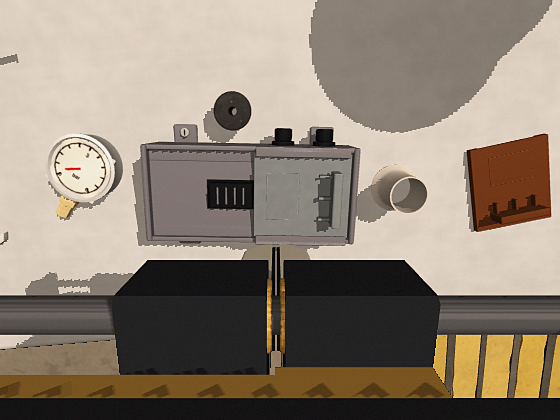

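The wrist view shows the tab at columns 207–253, rows 179–209. The box top runs from (140,144) to (358,242), and the rib sits around columns 316–343, rows 172–227.

Run:
```python
from h import *
import pickle
w=pickle.load(open("w.pkl","rb"))
for n,u,z in [("shelf far",(141,145),.053),("shelf near",(138,243),.053),("seat far",(360,148),.053),("seat near",(354,242),.053),("tab l far",(207,179),.054),("tab l near",(207,209),.054),("tab r",(253,194),.054),("cov far",(255,159),.052),("cov near",(255,236),.052),("rib top far",(343,172),.072),("rib top near",(343,227),.072),("ferrule",(408,194),.045)]:print(n,plane(w,u,z)[:2].round(4))
b=cv2.resize(w["color"][130:255,130:370],None,fx=3.3,fy=3.3,interpolation=2);cv2.imwrite("pics/w2.png",b)
```

```text
shelf far [0.5435 0.2363]
shelf near [0.4512 0.2525]
seat far [0.53   0.0388]
seat near [0.4408 0.0445]
tab l far [0.5096 0.1797]
tab l near [0.4814 0.1825]
tab r [0.4933 0.1384]
cov far [0.5253 0.1344]
cov near [0.4518 0.1395]
rib top far [0.5118 0.0578]
rib top near [0.4621 0.0583]
ferrule [ 0.4835 -0.0089]
```

View pics/w2.png

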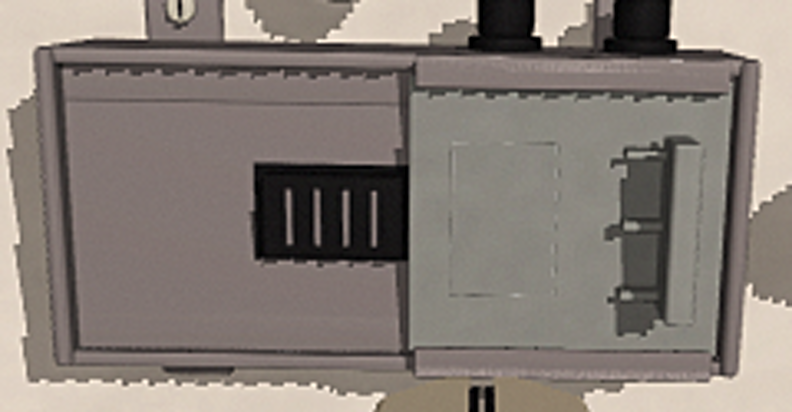

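Run:
```python
from h import *
o=r.get_obs();print(o['t'],o['position'],o['force'])
for p in [(.493,.164,.062)]:print(p,rel(p))
```

```text
2.4833 [0.49007483 0.11541849 0.21844387] [ 1.19890286 -0.57756777 -0.70839885]
(0.493, 0.164, 0.062) [ 3.000e-04 -9.790e-02  3.127e-01]
```

Call:
servo_tool(deltas=[{"delta_rot":[0,0,0],"translation":[0,-0.098,0],"jaw":0},{"delta_rot":[0,0,0],"translation":[0,-0.098,0.08],"jaw":0},{"delta_rot":[0,0,0],"translation":[0,-0.098,0.16],"jaw":0},{"delta_rot":[0,0,0],"translation":[0,-0.098,0.22],"jaw":0},{"delta_rot":[0,0,0],"translation":[0,-0.098,0.27],"jaw":0},{"delta_rot":[0,0,0],"translation":[0,-0.098,0.295],"jaw":0},{"delta_rot":[0,0,0],"translation":[0,-0.098,0.305],"jaw":0},{"delta_rot":[0,0,0],"translation":[0,-0.098,0.305],"jaw":0},{"delta_rot":[0,0,0],"translation":[0,-0.098,0.305],"jaw":0},{"delta_rot":[0,0,0],"translation":[0,-0.098,0.305],"jaw":0}])

```text
t: 3.32
position: [0.4938, 0.1659, 0.0675]
eef_rot: [-3.14, 0.09, -0.004]
force: [-0.0, 0.1, -0.2]
opening: 0.0003
finger_force: 0.0
```

Run:
```python
from h import *
o=r.get_obs();print(o['t'],o['position'],o['force'],o['finger_force'])
w=cam("wrist");print(rel((.493,.164,.046)))
for p in[(.493,.164,.054),tuple(o['position'])]:print(proj(w,p))
cv2.imwrite("pics/w3.png",np.vstack([w["color"][60:420]]))
```

```text
3.3167 [0.49382715 0.16593468 0.06748194] [-0.03572579  0.12217213 -0.24292687] 0.0
[-0.0014  0.0047  0.0431]
[280.26493187 253.44573096]
[276.56655794 261.57321352]
```

View pics/w3.png

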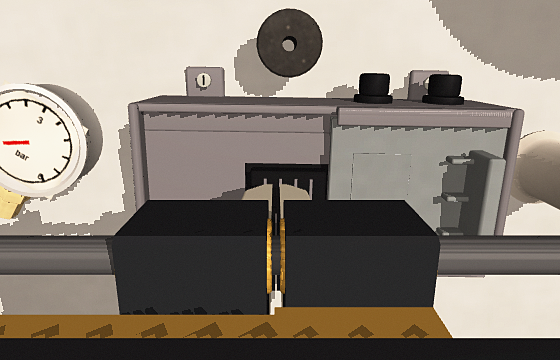

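The closed fingertips, at about (277,250), are over the black tab, whose columns run 246–327. Pressing now.

Call:
servo_tool(deltas=[{"delta_rot":[0,0,0],"translation":[-0.001,0.003,0.01],"jaw":0},{"delta_rot":[0,0,0],"translation":[-0.001,0.003,0.02],"jaw":0},{"delta_rot":[0,0,0],"translation":[-0.001,0.003,0.026],"jaw":0},{"delta_rot":[0,0,0],"translation":[-0.001,0.003,0.031],"jaw":0},{"delta_rot":[0,0,0],"translation":[-0.001,0.003,0.036],"jaw":0},{"delta_rot":[0,0,0],"translation":[-0.001,0.003,0.04],"jaw":0},{"delta_rot":[0,0,0],"translation":[-0.001,0.003,0.043],"jaw":0},{"delta_rot":[0,0,0],"translation":[-0.001,0.003,0.043],"jaw":0},{"delta_rot":[0,0,0],"translation":[-0.001,0.003,0.043],"jaw":0}])

```text
t: 4.12
position: [0.4919, 0.165, 0.0454]
eef_rot: [3.14, -0.088, 0.0]
force: [-2.1, -2.4, 8.4]
opening: 0.0004
finger_force: 4.3
```

Call:
servo_tool(deltas=[{"delta_rot":[0,0,0],"translation":[0,0,0.001],"jaw":0},{"delta_rot":[0,0,0],"translation":[0,0,0.002],"jaw":0},{"delta_rot":[0,0,0],"translation":[0,0,0.003],"jaw":0},{"delta_rot":[0,0,0],"translation":[0,0,0.003],"jaw":0}])

```text
t: 4.45
position: [0.492, 0.165, 0.0453]
eef_rot: [3.14, -0.088, 0.001]
force: [-3.4, -1.3, 18.9]
opening: 0.0004
finger_force: 9.7
```

Call:
servo_tool(deltas=[{"delta_rot":[0,0,0],"translation":[0,0,-0.07],"jaw":0},{"delta_rot":[0,0,0],"translation":[0,0,-0.14],"jaw":0},{"delta_rot":[0,0,0],"translation":[0,0.06,-0.14],"jaw":0},{"delta_rot":[0,0,0],"translation":[0,0.14,-0.14],"jaw":0},{"delta_rot":[0,0,0],"translation":[0,0.22,-0.14],"jaw":0},{"delta_rot":[0,0,0],"translation":[0,0.28,-0.14],"jaw":0},{"delta_rot":[0,0,0],"translation":[0,0.28,-0.14],"jaw":0},{"delta_rot":[0,0,0],"translation":[0,0.28,-0.14],"jaw":0},{"delta_rot":[0,0,0],"translation":[0,0.28,-0.14],"jaw":0}])

```text
t: 5.2
position: [0.4843, 0.0265, 0.113]
eef_rot: [-3.139, 0.086, -0.0]
force: [-0.0, 0.1, 0.3]
opening: 0.0002
finger_force: 0.0
```

Run:
```python
from h import *
o=r.get_obs();print(o['t'],o['position'],o['force'],rel((.485,.028,.062)),rel((.486,.035,.062)))
w=cam("wrist");cv2.imwrite("pics/w4.png",w["color"])
```

```text
5.2 [0.48433509 0.02645615 0.11299105] [-0.0398935   0.05595731  0.25401987] [ 0.0011 -0.003   0.102 ] [ 0.0024 -0.0171  0.102 ]
```

View pics/w4.png

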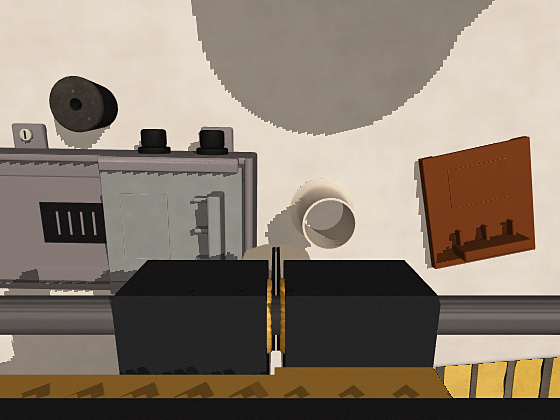

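Tab pressed. The fingers, at (277,250), are between the rib at column ~222 and the ferrule at (330,222), and all bystanders are standing. Next: descend, then close on the rib.

Call:
servo_tool(deltas=[{"delta_rot":[0,0,0],"translation":[0.002,-0.004,0.05],"jaw":0},{"delta_rot":[0,0,0],"translation":[0.002,-0.004,0.09],"jaw":0},{"delta_rot":[0,0,0],"translation":[0.002,-0.004,0.104],"jaw":0},{"delta_rot":[0,0,0],"translation":[0.002,-0.004,0.104],"jaw":0},{"delta_rot":[0,0,0],"translation":[0.002,-0.015,0.104],"jaw":0},{"delta_rot":[0,0,0],"translation":[0.002,-0.025,0.104],"jaw":0},{"delta_rot":[0,0,0],"translation":[0.002,-0.03,0.104],"jaw":0},{"delta_rot":[0,0,0],"translation":[0.002,-0.035,0.104],"jaw":0},{"delta_rot":[0,0,0],"translation":[0.002,-0.04,0.104],"jaw":0},{"delta_rot":[0,0,0],"translation":[0.002,-0.045,0.104],"jaw":0},{"delta_rot":[0,0,0],"translation":[0.002,-0.045,0.104],"jaw":0}])

```text
t: 6.17
position: [0.4868, 0.0479, 0.0616]
eef_rot: [3.14, -0.087, 0.002]
force: [-0.6, -0.3, 0.1]
opening: 0.0004
finger_force: 0.2
```

Call:
servo_tool(deltas=[{"delta_rot":[0,0,0],"translation":[0,-0.008,0],"jaw":0},{"delta_rot":[0,0,0],"translation":[0,-0.016,0],"jaw":0},{"delta_rot":[0,0,0],"translation":[0,-0.024,0],"jaw":0},{"delta_rot":[0,0,0],"translation":[0,-0.032,0],"jaw":0},{"delta_rot":[0,0,0],"translation":[0,-0.04,0],"jaw":0},{"delta_rot":[0,0,0],"translation":[0,-0.048,0],"jaw":0},{"delta_rot":[0,0,0],"translation":[0,-0.056,0],"jaw":0},{"delta_rot":[0,0,0],"translation":[0,-0.064,0],"jaw":0}])

```text
t: 6.83
position: [0.4881, 0.0804, 0.0611]
eef_rot: [-3.14, 0.087, 0.0]
force: [0.0, -1.6, 1.7]
opening: 0.0004
finger_force: 1.3
```

Call:
servo_tool(deltas=[{"delta_rot":[0,0,0],"translation":[0,-0.01,0],"jaw":0},{"delta_rot":[0,0,0],"translation":[0,-0.02,0],"jaw":0},{"delta_rot":[0,0,0],"translation":[0,-0.03,0],"jaw":0},{"delta_rot":[0,0,0],"translation":[0,-0.04,0],"jaw":0},{"delta_rot":[0,0,0],"translation":[0,-0.05,0],"jaw":0},{"delta_rot":[0,0,0],"translation":[0,-0.06,0],"jaw":0},{"delta_rot":[0,0,0],"translation":[0,-0.07,0],"jaw":0},{"delta_rot":[0,0,0],"translation":[0,-0.08,0],"jaw":0},{"delta_rot":[0,0,0],"translation":[0,-0.09,0],"jaw":0},{"delta_rot":[0,0,0],"translation":[0,-0.1,0],"jaw":0},{"delta_rot":[0,0,0],"translation":[0,-0.1,0],"jaw":0}])

```text
t: 7.75
position: [0.4911, 0.1316, 0.0612]
eef_rot: [-3.139, 0.084, -0.001]
force: [-0.6, -0.5, -0.2]
opening: 0.0006
finger_force: 0.0
```

Run:
```python
from h import *
o=r.get_obs();print(o['t'],o['position'],o['force'])
w=cam("wrist");cv2.imwrite("pics/w5.png",w["color"])
```

```text
7.75 [0.49107096 0.13160816 0.06116746] [-0.56001549 -0.53373326 -0.15941443]
```

View pics/w5.png

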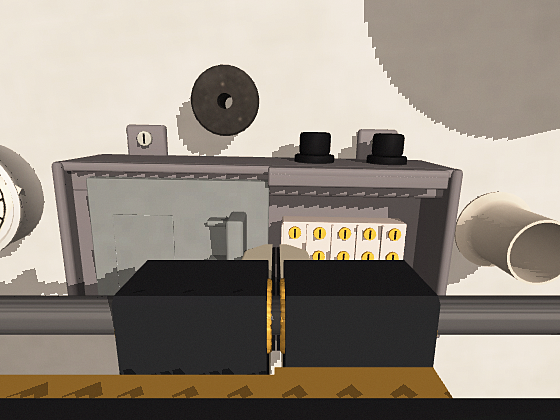

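The cover is almost across: its rear edge is at column 268, level with the end of the seat, and the terminals are visible at (345,235). I'll push slowly to the stop wall.

Call:
servo_tool(deltas=[{"delta_rot":[0,0,0],"translation":[0,-0.006,0],"jaw":0},{"delta_rot":[0,0,0],"translation":[0,-0.012,0],"jaw":0},{"delta_rot":[0,0,0],"translation":[0,-0.018,0],"jaw":0},{"delta_rot":[0,0,0],"translation":[0,-0.022,0],"jaw":0},{"delta_rot":[0,0,0],"translation":[0,-0.022,0],"jaw":0}])

```text
t: 8.22
position: [0.4915, 0.1415, 0.0611]
eef_rot: [-3.14, 0.086, 0.0]
force: [-0.0, 0.1, -0.2]
opening: 0.0008
finger_force: 0.0
```

Call:
servo_tool(deltas=[{"delta_rot":[0,0,0],"translation":[0,-0.004,0],"jaw":0},{"delta_rot":[0,0,0],"translation":[0,-0.008,0],"jaw":0},{"delta_rot":[0,0,0],"translation":[0,-0.01,0],"jaw":0},{"delta_rot":[0,0,0],"translation":[0,-0.01,0],"jaw":0}])

```text
t: 8.55
position: [0.4914, 0.1424, 0.0611]
eef_rot: [3.136, -0.091, -0.003]
force: [-1.2, -5.4, 2.2]
opening: 0.0003
finger_force: 2.9
```

Force rose to 5.4 N with no further motion, so the cover is against the stop wall. Retreating.

Call:
servo_tool(deltas=[{"delta_rot":[0,0,0],"translation":[0,0.03,0],"jaw":0},{"delta_rot":[0,0,0],"translation":[0,0.06,0],"jaw":0},{"delta_rot":[0,0,0],"translation":[0,0.06,-0.08],"jaw":0},{"delta_rot":[0,0,0],"translation":[0,0.06,-0.16],"jaw":0},{"delta_rot":[0,0,0],"translation":[0,0.06,-0.24],"jaw":0},{"delta_rot":[0,0,0],"translation":[0,0.06,-0.3],"jaw":0},{"delta_rot":[0,0,0],"translation":[0,0.06,-0.3],"jaw":0},{"delta_rot":[0,0,0],"translation":[0,0.06,-0.3],"jaw":0},{"delta_rot":[0,0,0],"translation":[0,0.06,-0.3],"jaw":0}])

```text
t: 9.3
position: [0.4894, 0.1158, 0.2105]
eef_rot: [3.14, -0.087, -0.002]
force: [0.8, 0.5, 0.5]
opening: 0.0006
finger_force: 0.0
```

Run:
```python
from h import *
o=r.get_obs();print(o['t'],o['position'],o['force'])
w=cam("wrist");d=cam("side")["color"][195:335,190:310]
cv2.imwrite("pics/w6.png",np.hstack([w["color"][100:300],np.zeros((200,2,3),np.uint8),cv2.resize(d,(171,200),interpolation=2)]))
```

```text
9.3 [0.48942474 0.11580556 0.21049368] [0.75317596 0.48739609 0.49761292]
```

View pics/w6.png

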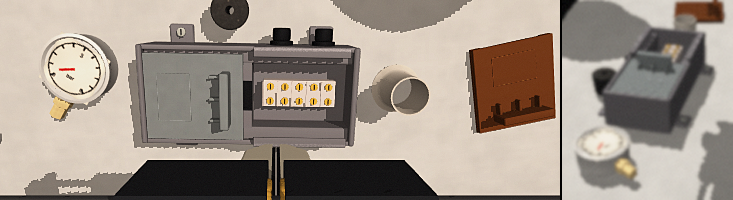

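The cover lies flat on the shelf, from about (144,55) to (243,138), with its rear edge clear of the seat. The terminals at (297,95) are uncovered, and the ferrule, gauge and bung are still standing. Handing in.

```bash
python3 -c "
from station import r
print(r.hand_in())"
```

```text
the job is handed in; nothing more can be done
None
```

The job is done and handed in at about 9 s: the snap tab is fully in, the cover lies flat on the shelf against the stop wall with the terminals uncovered, and the ferrule, gauge and bung are still standing.

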